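# Wring a ceramic gauge block onto a reference slab

## Robot

A 6-joint arm with a two-finger parallel gripper is mounted at the origin on a cart in front of the work surface, level with it; the furniture and walls round the work are solid. World frame = base frame: x ahead of the robot, y to its left, z up, the work surface at z = 0. Lengths are in m, angles in rad, forces in N, time in s.
With the tool pointing down it reaches from about 0.35 to 0.85 m from the base axis. Payload 8.1 kg.
Tool frame: the origin (TCP) lies midway between the tips of the shut fingers; the grasp point (between the pads) lies 19 mm behind it; z points along the fingers, y is the line along which they close (so a half turn about z gives the same grasp; the last joint's range is limited). The gripper opens to 93 mm and grips with 3 to 60 N. Pads are 15 mm wide; open, the fingers measure 128 mm over their backs; the gripper's body (75 mm by 188 mm) begins 65 mm behind the grasp point.
Start: joints at [-1.303, 0.13, 1.488, -0, 1.523, -0.085], TCP at [0.207, -0.563, 0.219] pointing down, gripper open.
Joint ranges: [-2.96, 2.96], [-0.89, 2.26], [0.02, 2.5], [-1.34, 4.48], [0, 2.73], [-2.66, 2.66]. Speed limits (rad/s): [2.39, 2.39, 2.79, 3.14, 3.14, 3.14].

## Interface

Orientations are given as a unit quaternion [x, y, z, w].
In Python, from workcell import ctrl gives the robot as it stands. The module is installed in compiled form; this text tells all that it offers.
- The arm moves only by the tool move_arm, never from a script. Its argument "deltas" is a list of rows, each an object of numbers: "jaw": the opening in per cent of the stroke, from 0 (shut) to 100 (fully open); "x", "y", "z": the shift along the tool's x, y, z in cm; "ax", "ay", "az": the turn, a rotation vector about the tool's x, y, z in rad. A call has 1 to 12 rows; each row is the pose to reach, as a shift and turn from the pose commanded when the call began, along the tool's axes at that moment; what a row does not reach only later rows make up. A row lasts 1/12 s, in which the tool goes at most 41.7 mm and 7.16 degrees, less where a joint would pass 70% of its speed; a pose out of reach is approached as far as the arm can. A call with a gripper value outside its range is refused whole. The fingers move at their own pace and stop on an object; the grip force is fixed at half the most. Time passes only in rows, so rows that repeat a pose let the fingers close. It gives the time, the measured TCP pose, the force, the opening and the grip force at its end, in the units of the state.
- ctrl.observe(): the state, without advancing time (a new reading comes with each control period).
- ctrl.grab_frame(name): name is "scene" or "side" or "wrist"; returns a dict with "image" (400x640x3 uint8, blue, green, red), "depth" (400x640 float32, m along the optical axis (not along the pixel's ray), 0 where there is no reading), "K" (3x3 intrinsics, pixels), "extrinsics" (4x4, takes a point from world to camera coordinates). Camera axes: x right, y up, looking along -z (the intrinsics and any distortion apply to the point x, -y, -z); pixel columns grow to the right and rows downward; lengths in m; the calibration is good to about 2 mm. A picture is of the moment at which its call begins.
- ctrl.finish_job(): hands the job in; it is judged then, once.
The state is a dict: "time_s": time; "joint_positions": joint angles; "qvel": joint speeds; "tau": joint torques, N m; "tool_pos": TCP position; "eef_rot": TCP orientation; "wrist_force": force on the tool from outside, world axes, zero at the start; "ft_torque": the same for the moment, N m; "gripper_width": opening from 0.0 (shut) to 1.0 (fully open); "finger_force": force on a finger pad.
Only numpy, scipy, OpenCV 4.12 (cv2) and the standard library are available. Lean on these libraries where they do the work, as an engineer would, in place of code of your own. Each camera call takes 0.05 s, during which the arm holds its last target. There are 200 camera calls.

## Task

Wring the white gauge block onto the steel slab of the height stand: set its leading part down on the slab's open end so that the block overhangs that end by about 40 mm, then, pressing it down all the while with about 15 N, slide it slowly lengthwise until it butts against the upright end fence, with its long sides flush with the slab's, and press it home there. Let go and leave it lying flat in full contact on the slab. Never bear on the stand with more than 50 N; leave the dark grey block, the film roll, the tape measure and the sample cup where they are.

Things in the scene. Friction and masses are not known exactly. Their poses are not given: they have to be found in the camera images.
- white_block_centre (a point): Centre (half-way up) of the loose white ceramic gauge block, 100 mm long (its x) x 36 mm wide (its y) x 26 mm high (its z), about 0.3 to 0.45 kg, all faces flat, the same either way round. It starts lying flat on a low black rest (two rubber ribs, 15 mm high, end lips 4 mm higher): its underside is 15 mm above the worktop, its long sides free to grasp.
- white_block: The same white block; origin at the centre of its underside, axes as at its centre.
- grey_block_centre (a point): Centre of a dark grey steel-coloured block of the same size on a second such rest; a bystander. Which rest lies nearer the stand varies.
- stand: Fixed height stand carrying a steel slab, 100 mm (x) x 36 mm (y). Origin on the worktop straight below the slab's centre; +x points along the slab to the fence, z up. The slab's open end is at x = -50 mm. Fully home, the block's centre is at x = 0, y = 0. Foot 150 x 90 x 14 mm, carriage under the slab 44 mm wide; nothing else rises beside the slab.
- fence_line (a point): Point at x = +50 mm in the stand's frame, straight below the inner face of the dark end fence (36 mm wide, rising 14 mm above the slab), at worktop level. The slab's face itself lies at an unknown height, anywhere from 70 to 95 mm above the worktop (clamped differently each time, rigid): feel for it. The block drags on it with about half the pressing force.
- film_roll: Brown film roll standing upright, 69 mm across, 145 mm high, a bystander; origin at the centre of its foot. To its left, from x = 0.58 m and y = 0.2 m on, stand the sealer's tall posts and hopper (fixed): draw the arm in when swinging past them.
- tape_measure: Yellow tape measure, 36 x 86 x 62 mm, a bystander; origin at the centre of its underside.
- sample_cup: Sealed sample cup, 68 mm across, 57 mm high, a bystander; origin at the centre of its foot.

How it is judged:
By the outcome, as a careful person would: the job done as asked, in the order asked, and still so for the second after the job is handed in, with the robot touching nothing.
It also fails if it takes over 69 s, if anything falls off the work surface, if the arm or the gripper's body presses on something with over 40 N, if the wrist force passes 120 N, or if a joint passes its speed limit or range.

## Working session

There is one attempt and no reset: what is moved stays moved. The work goes in short steps, Python scripts to look and compute and a tool call to move; the robot and the scene stay as the last step left them, time stands still between calls to the robot, and variables do not carry over. Pictures are saved under pics/ and viewed, at most 10 in all, crops included, and the job is handed in when it is done.

Besides the shell and the picture viewer there is one more tool, called after "Emit:" as name(argument=value, ...), one argument or row to a line, values as JSON. move_arm: Moves the arm, as the interface text tells. Its arguments: {"type":"object","properties":{"deltas":{"type":"array","items":{"type":"object","properties":{"jaw":{"type":"number"},"x":{"type":"number"},"y":{"type":"number"},"z":{"type":"number"},"ax":{"type":"number"},"ay":{"type":"number"},"az":{"type":"number"}}}}},"required":["deltas"]}

```bash
mkdir -p pics; python3 - <<'E'
from workcell import ctrl
import cv2,numpy as np
for n in("scene","side"):
    f=ctrl.grab_frame(n); cv2.imwrite(f"pics/{n}0.png",f["image"]); np.savez(f"{n}0.npz",**f)
    print(n,f["K"].tolist(),np.round(f["extrinsics"],3).tolist(),(f["depth"]>0).mean())
s=ctrl.observe();print(s)
E
```

```text
scene [[463.261217225241, 0.0, 317.06279890032664], [0.0, 463.261217225241, 199.85839221203622], [0.0, 0.0, 1.0]] [[0.56, -0.828, -0.01, -0.363], [0.505, 0.332, 0.797, -0.321], [-0.657, -0.451, 0.604, -1.318], [0.0, 0.0, 0.0, 1.0]] 0.97121484375
side [[458.16566790612006, 0.0, 320.09282040919703], [0.0, 458.16566790612006, 207.34105166316496], [0.0, 0.0, 1.0]] [[0.931, -0.363, -0.023, -0.557], [0.215, 0.497, 0.841, -0.141], [-0.294, -0.788, 0.541, -1.435], [0.0, 0.0, 0.0, 1.0]] 0.9443671875
{'time_s': 0.1, 'joint_positions': array([-1.30336477e+00,  1.31069809e-01,  1.48919265e+00,  2.65835064e-05,
        1.52301314e+00, -8.54127977e-02]), 'qvel': array([ 0.00117155, -0.00180675, -0.00308813,  0.00156028,  0.00105973,
       -0.00032019]), 'tau': array([ 8.67587714e-04, -5.61340928e+01, -4.93095231e+01,  7.71432719e-02,
        2.91509094e-02, -6.40646499e-05]), 'tool_pos': array([ 0.20722436, -0.56251724,  0.21768959]), 'eef_rot': array([ 9.84477695e-01,  1.75507720e-01, -6.32551482e-05, -8.39196989e-04]), 'wrist_force': array([0.45074451, 0.55830993, 0.1452399 ]), 'ft_torque': array([-0.05459762,  0.02600171, -0.04995772]), 'finger_force': 0.0, 'gripper_width': 1.0036718662605117}
```

View pics/scene0.png

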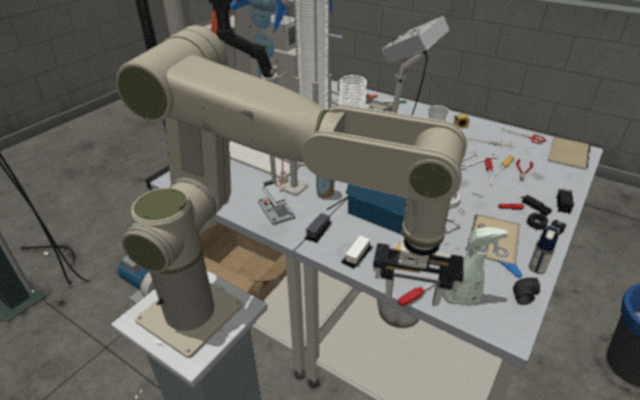

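View pics/side0.png

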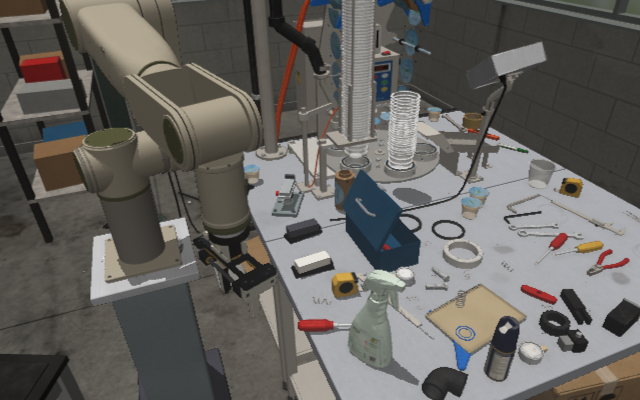

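The side view shows the white block at about (313,263), the grey block at (303,230) and the stand at (288,200). The film roll is at (346,188) and the tape measure at (345,285), with a blue toolbox between. I'll zoom in on both views.

```bash
cat >h.py <<'E'
import numpy as np,cv2
def load(n):
    return dict(np.load(n))
def pts(f):
    K,E,d=f["K"],f["extrinsics"],f["depth"]
    v,u=np.mgrid[:400,:640]
    c=np.stack([(u-K[0,2])/K[0,0]*d,-(v-K[1,2])/K[1,1]*d,-d],-1)
    return (c-E[:3,3])@E[:3,:3]
def ray(f,uv,z):
    K,E=f["K"],f["extrinsics"];R=E[:3,:3]
    uv=np.atleast_2d(uv).astype(float)
    c=np.c_[(uv[:,0]-K[0,2])/K[0,0],-(uv[:,1]-K[1,2])/K[1,1],-np.ones(len(uv))]@R
    o=-R.T@E[:3,3]; return o+c*((z-o[2])/c[:,2])[:,None]
E
python3 - <<'E'
from h import *
f=load("side0.npz");g=load("scene0.npz")
a=cv2.resize(f["image"][150:310,240:440],None,fx=4,fy=4,interpolation=cv2.INTER_CUBIC)[:600]
cv2.imwrite("pics/side_c.png",a)
b=cv2.resize(g["image"][150:290,240:420],None,fx=4,fy=4,interpolation=cv2.INTER_CUBIC)
cv2.imwrite("pics/scene_c.png",b)
P=pts(f)
for u,v in[(313,263),(303,230),(288,198),(291,187),(288,210),(346,188),(345,280),(404,272),(400,250)]:print((u,v),P[v,u].round(3))
P=pts(g)
for u,v in[(357,247),(318,226),(276,205),(324,185)]:print((u,v),P[v,u].round(3))
E
```

```text
(313, 263) [ 0.46  -0.3    0.039]
(303, 230) [ 0.49  -0.129  0.034]
(288, 198) [0.493 0.031 0.062]
(291, 187) [0.519 0.073 0.077]
(288, 210) [0.491 0.035 0.011]
(346, 188) [ 0.675 -0.048  0.102]
(345, 280) [ 0.507 -0.419  0.056]
(404, 272) [ 0.687 -0.423  0.026]
(400, 250) [ 0.695 -0.38   0.071]
(357, 247) [ 0.456 -0.282  0.044]
(318, 226) [ 0.479 -0.118  0.038]
(276, 205) [0.466 0.048 0.065]
(324, 185) [ 0.652 -0.028  0.069]
```

View pics/side_c.png

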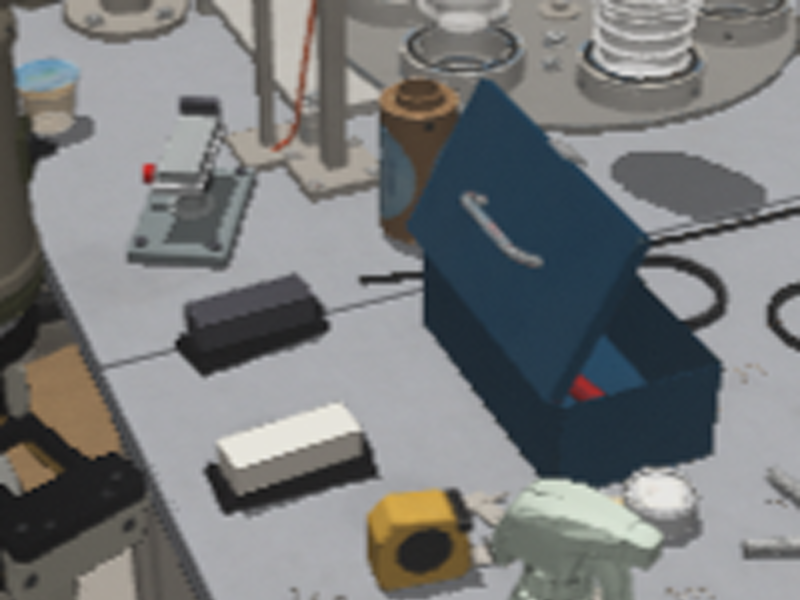

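View pics/scene_c.png

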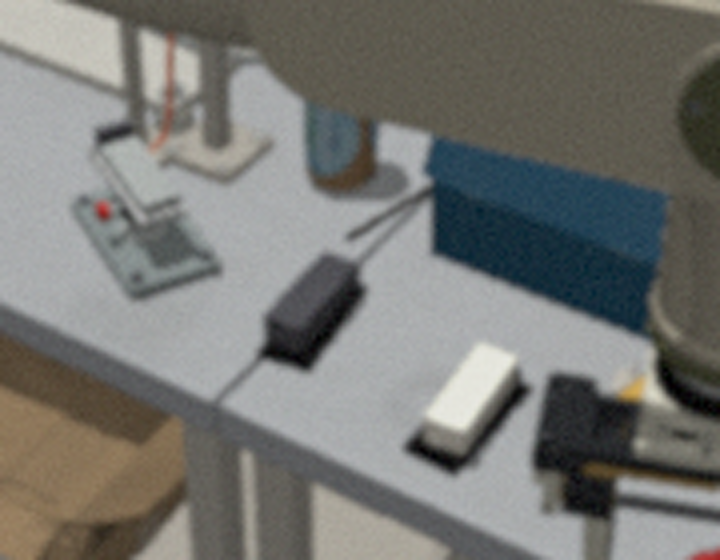

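Side crop: the white block top is at (290,435), and the stand's slab runs from the open end (185,175) to the dark fence (200,105). Scene crop: block top at (470,395), slab from (155,210) to the fence at (115,130).

```bash
python3 - <<'E'
from h import *
for n in("side0","scene0"):
    f=load(n+".npz");P=pts(f);im=f["image"].astype(int);mn=im.min(2);mx=im.max(2)
    reg=(abs(P[...,0]-.46)<.1)&(abs(P[...,1]+.29)<.1)
    m=(reg&(mn>170)&(P[...,2]>.02)).astype(np.uint8)
    # brightest = top
    k,l,st,c=cv2.connectedComponentsWithStats(m);i=1+st[1:,4].argmax()
    q=P[l==i];print(n,st[i],np.percentile(q[:,2],[5,50,95]).round(3), np.percentile(mn[l==i],[5,25,50,75,95]))
    vals=mn[l==i]
    thr,_=cv2.threshold(vals.astype(np.uint8),0,255,cv2.THRESH_OTSU)
    mt=((l==i)&(q.size>0)&(mn>thr)).astype(np.uint8)
    for nm,mm in(("otsu%d"%thr,mt),("depth",((l==i)&(P[...,2]>.036)).astype(np.uint8))):
        cs,_=cv2.findContours(mm,0,1);cc=max(cs,key=cv2.contourArea)[:,0]
        w=ray(f,cc,.041);r=cv2.minAreaRect((w[:,:2]*1e3).astype(np.float32));print(nm,r)
    # slab points
    s=(P[...,0]>.40)&(P[...,0]<.64)&(P[...,1]>-.04)&(P[...,1]<.19)&(P[...,2]>.055)&(P[...,2]<.13)
    k,l,st,c=cv2.connectedComponentsWithStats(s.astype(np.uint8))
    for i in range(1,k):
        if st[i,4]>60:
            q=P[l==i];print("slab",st[i],np.percentile(q,[2,50,98],axis=0).round(3).tolist())
            r=cv2.minAreaRect((q[:,:2]*1e3).astype(np.float32));print(r)
    ft=(P[...,0]>.36)&(P[...,0]<.64)&(P[...,1]>-.08)&(P[...,1]<.19)&(P[...,2]>.009)&(P[...,2]<.02)
    q=P[ft];print("foot",len(q),cv2.minAreaRect((q[:,:2]*1e3).astype(np.float32)))
    bx=(im[...,0]>im[...,2]*1.6)&(P[...,0]>.5)&(P[...,0]<.95)&(P[...,1]>-.45)&(P[...,1]<.1)&(P[...,2]>.01)
    q=P[bx];print("box",np.percentile(q,[1,50,99],axis=0).round(3).tolist())
E
```

```text
side0 [295 251  35  16 260] [0.037 0.04  0.043] [200.95 218.   219.   220.   220.  ]
otsu208 ((463.14556884765625, -281.01824951171875), (95.47994995117188, 33.3795051574707), 4.166477680206299)
depth ((464.0908508300781, -281.606689453125), (98.89857482910156, 34.68239974975586), 4.146518707275391)
slab [304 157   5  20  90] [[0.602, 0.159, 0.057], [0.61, 0.167, 0.094], [0.619, 0.178, 0.129]]
((608.9714965820312, 166.92674255371094), (20.787647247314453, 17.416088104248047), 70.0901107788086)
slab [278 174  19  25 308] [[0.469, 0.032, 0.059], [0.51, 0.078, 0.078], [0.548, 0.139, 0.095]]
((508.9090270996094, 84.98797607421875), (122.06268310546875, 42.38069534301758), 59.39167785644531)
foot 549 ((539.9241943359375, 74.66732788085938), (261.9583740234375, 191.2247772216797), 77.53417205810547)
box [[0.618, -0.385, 0.012], [0.655, -0.308, 0.115], [0.761, -0.144, 0.215]]
scene0 [347 235  23  23 241] [0.038 0.042 0.046] [188. 212. 220. 221. 223.]
otsu207 ((464.2217712402344, -279.53076171875), (93.98670196533203, 29.976716995239258), 4.116501808166504)
depth ((464.4860534667969, -280.1981201171875), (102.34223175048828, 34.505889892578125), 3.911527395248413)
slab [270 161   7  18  87] [[0.601, 0.163, 0.057], [0.607, 0.169, 0.091], [0.621, 0.18, 0.126]]
((609.2333984375, 170.43585205078125), (18.504365921020508, 20.315160751342773), 51.01697540283203)
slab [264 179  23  28 341] [[0.469, 0.033, 0.06], [0.503, 0.086, 0.08], [0.545, 0.142, 0.096]]
((508.385009765625, 89.84976196289062), (120.20977783203125, 43.742252349853516), 61.53555679321289)
foot 556 ((536.1486206054688, 52.2606201171875), (262.2796630859375, 206.91879272460938), 89.47608184814453)
box [[0.617, -0.353, 0.011], [0.632, -0.26, 0.08], [0.642, -0.147, 0.141]]
```

White block: about (0.464, -0.281), yaw about 4°. Stand yaw about 60°. Next I move above the block for a close look.

Emit:
move_arm(
  deltas=[
    {"x":4,"y":-2,"z":0,"az":0.1,"jaw":100},
    {"x":7.5,"y":-4,"z":0,"az":0.2,"jaw":100},
    {"x":11,"y":-5.8,"z":0,"az":0.281,"jaw":100},
    {"x":14.5,"y":-7.6,"z":0.5,"az":0.281,"jaw":100},
    {"x":18,"y":-9.4,"z":1,"az":0.281,"jaw":100},
    {"x":21.5,"y":-11.2,"z":1,"az":0.281,"jaw":100},
    {"x":25,"y":-13,"z":1,"az":0.281,"jaw":100},
    {"x":28.5,"y":-14.8,"z":1.5,"az":0.281,"jaw":100},
    {"x":32,"y":-16.6,"z":2,"az":0.281,"jaw":100},
    {"x":33.9,"y":-17.6,"z":2,"az":0.281,"jaw":100},
    {"x":33.9,"y":-17.6,"z":2,"az":0.281,"jaw":100},
    {"x":33.9,"y":-17.6,"z":2,"az":0.281,"jaw":100},
  ],
)

```text
invalid input
```

```bash
python3 - <<'E'
from workcell import ctrl
from h import *
f=ctrl.grab_frame("wrist"); cv2.imwrite("pics/w1.png",f["image"]); np.savez("w1.npz",**f)
s=ctrl.observe();print(s["tool_pos"].round(4),s["eef_rot"].round(4),s["wrist_force"].round(2))
P=pts(f);im=f["image"];mn=im.min(2)
print((f["depth"]>0).mean())
m=((mn>170)&(abs(P[...,0]-.46)<.1)&(abs(P[...,1]+.28)<.06)&(P[...,2]>.034)).astype(np.uint8)
cs,_=cv2.findContours(m,0,1);cc=max(cs,key=cv2.contourArea)[:,0]
print(cv2.minAreaRect(cc),np.median(P[m>0],axis=0),cv2.minAreaRect((ray(f,cc,.041)[:,:2]*1e3).astype(np.float32)))
E
```

```text
[ 0.2072 -0.5626  0.2178] [ 9.845e-01  1.755e-01 -1.000e-04 -7.000e-04] [-0.98  0.61 -0.17]
0.956484375Traceback (most recent call last):
  File "<stdin>", line 8, in <module>
ValueError: max() iterable argument is empty
```

View pics/w1.png

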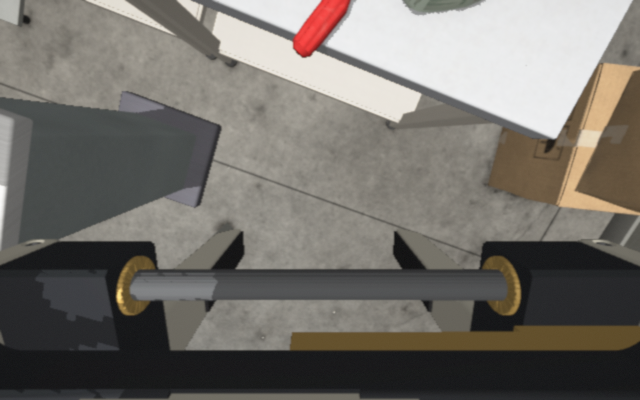

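The move was refused, so this wrist picture is still from the start pose: floor, the red handle at (320,25), no block. I'll try a row with all the keys filled in.

Emit:
move_arm(
  deltas=[
    {"x":4,"y":-2,"z":0,"ax":0,"ay":0,"az":0.1,"jaw":100},
    {"x":7.5,"y":-4,"z":0,"ax":0,"ay":0,"az":0.2,"jaw":100},
    {"x":11,"y":-5.8,"z":0,"ax":0,"ay":0,"az":0.281,"jaw":100},
    {"x":14.5,"y":-7.6,"z":0.5,"ax":0,"ay":0,"az":0.281,"jaw":100},
    {"x":18,"y":-9.4,"z":1,"ax":0,"ay":0,"az":0.281,"jaw":100},
    {"x":21.5,"y":-11.2,"z":1,"ax":0,"ay":0,"az":0.281,"jaw":100},
    {"x":25,"y":-13,"z":1,"ax":0,"ay":0,"az":0.281,"jaw":100},
    {"x":28.5,"y":-14.8,"z":1.5,"ax":0,"ay":0,"az":0.281,"jaw":100},
    {"x":32,"y":-16.6,"z":2,"ax":0,"ay":0,"az":0.281,"jaw":100},
    {"x":33.9,"y":-17.6,"z":2,"ax":0,"ay":0,"az":0.281,"jaw":100},
    {"x":33.9,"y":-17.6,"z":2,"ax":0,"ay":0,"az":0.281,"jaw":100},
  ],
)

```text
time_s: 1.07
tool_pos: [0.4668, -0.2769, 0.1979]
eef_rot: [0.999, 0.038, 0.0, -0.001]
wrist_force: [0.9, -0.3, -0.3]
gripper_width: 1.004
finger_force: 0.0
```

```bash
cat >w.py <<'E'
from workcell import ctrl
from h import *
import sys
n=sys.argv[1]
f=ctrl.grab_frame("wrist"); cv2.imwrite(f"pics/{n}.png",f["image"]); np.savez(n+".npz",**f)
s=ctrl.observe();print(s["tool_pos"].round(4),s["eef_rot"].round(4),s["wrist_force"].round(2))
E
python3 w.py w2; python3 - <<'E'
from h import *
f=load("w2.npz")
P=pts(f);im=f["image"];mn=im.min(2)
m=((mn>170)&(abs(P[...,0]-.46)<.1)&(abs(P[...,1]+.28)<.06)&(P[...,2]>.034)).astype(np.uint8)
cs,_=cv2.findContours(m,0,1);cc=max(cs,key=cv2.contourArea)[:,0]
print(cv2.minAreaRect(cc),np.median(P[m>0],axis=0),cv2.minAreaRect((ray(f,cc,.041)[:,:2]*1e3).astype(np.float32)))
E
```

```text
[ 0.4656 -0.2787  0.1981] [ 9.993e-01  3.780e-02 -3.000e-04 -4.000e-04] [-0.04 -0.52  0.81]
((320.4999694824219, 193.99996948242188), (81.99998474121094, 28.999996185302734), 90.0) [ 0.47268855 -0.27611563  0.04004542] ((462.4361572265625, -278.9787902832031), (97.01449584960938, 34.772216796875), 4.464372158050537)
```

Block centre is about (0.463, -0.279), aligned with the tool. Going down and gripping.

Emit:
move_arm(
  deltas=[
    {"x":0,"y":0,"z":3,"ax":0,"ay":0,"az":0,"jaw":100},
    {"x":0,"y":0,"z":6,"ax":0,"ay":0,"az":0,"jaw":100},
    {"x":0,"y":0,"z":9,"ax":0,"ay":0,"az":0,"jaw":100},
    {"x":0,"y":0,"z":12,"ax":0,"ay":0,"az":0,"jaw":100},
    {"x":0,"y":0,"z":14.5,"ax":0,"ay":0,"az":0,"jaw":100},
    {"x":0,"y":0,"z":16,"ax":0,"ay":0,"az":0,"jaw":100},
    {"x":0,"y":0,"z":17.2,"ax":0,"ay":0,"az":0,"jaw":90},
    {"x":0,"y":0,"z":17.9,"ax":0,"ay":0,"az":0,"jaw":75},
    {"x":0,"y":0,"z":17.9,"ax":0,"ay":0,"az":0,"jaw":60},
    {"x":0,"y":0,"z":17.9,"ax":0,"ay":0,"az":0,"jaw":60},
  ],
)

```text
time_s: 1.95
tool_pos: [0.4648, -0.2814, 0.0203]
eef_rot: [0.999, 0.036, 0.0, 0.0]
wrist_force: [0.2, 0.3, 0.8]
gripper_width: 0.766
finger_force: 0.0
```

Emit:
move_arm(
  deltas=[
    {"x":0,"y":0,"z":0,"ax":0,"ay":0,"az":0,"jaw":50},
    {"x":0,"y":0,"z":0,"ax":0,"ay":0,"az":0,"jaw":40},
    {"x":0,"y":0,"z":0,"ax":0,"ay":0,"az":0,"jaw":20},
    {"x":0,"y":0,"z":0,"ax":0,"ay":0,"az":0,"jaw":0},
    {"x":0,"y":0,"z":0,"ax":0,"ay":0,"az":0,"jaw":0},
    {"x":0,"y":0,"z":0,"ax":0,"ay":0,"az":0,"jaw":0},
    {"x":0,"y":0,"z":0,"ax":0,"ay":0,"az":0,"jaw":0},
    {"x":0,"y":0,"z":0,"ax":0,"ay":0,"az":0,"jaw":0},
  ],
)

```text
time_s: 2.62
tool_pos: [0.4649, -0.2804, 0.0201]
eef_rot: [0.999, 0.036, 0.0, -0.0]
wrist_force: [-0.8, 3.6, 5.9]
gripper_width: 0.384
finger_force: 30.0
```

Gripped: opening about 36 mm, 30 N. Lifting clear.

Emit:
move_arm(
  deltas=[
    {"x":0,"y":0,"z":-1,"ax":0,"ay":0,"az":0,"jaw":0},
    {"x":0,"y":0,"z":-3,"ax":0,"ay":0,"az":0,"jaw":0},
    {"x":0,"y":0,"z":-5.5,"ax":0,"ay":0,"az":0,"jaw":0},
    {"x":0,"y":0,"z":-8,"ax":0,"ay":0,"az":0,"jaw":0},
    {"x":0,"y":0,"z":-10.5,"ax":0,"ay":0,"az":0,"jaw":0},
    {"x":0,"y":0,"z":-13,"ax":0,"ay":0,"az":0,"jaw":0},
    {"x":0,"y":0,"z":-15,"ax":0,"ay":0,"az":0,"jaw":0},
    {"x":0,"y":0,"z":-16,"ax":0,"ay":0,"az":0,"jaw":0},
    {"x":0,"y":0,"z":-16,"ax":0,"ay":0,"az":0,"jaw":0},
  ],
)

```text
time_s: 3.37
tool_pos: [0.4657, -0.2818, 0.1825]
eef_rot: [0.999, 0.036, 0.002, 0.002]
wrist_force: [0.6, 0.3, -4.6]
gripper_width: 0.388
finger_force: 30.0
```

Emit:
move_arm(
  deltas=[
    {"x":0,"y":-1.5,"z":0,"ax":0,"ay":0,"az":-0.05,"jaw":0},
    {"x":0,"y":-4,"z":0,"ax":0,"ay":0,"az":-0.15,"jaw":0},
    {"x":0,"y":-7,"z":0,"ax":0,"ay":0,"az":-0.26,"jaw":0},
    {"x":0,"y":-10,"z":0,"ax":0,"ay":0,"az":-0.37,"jaw":0},
    {"x":0.2,"y":-13,"z":0,"ax":0,"ay":0,"az":-0.48,"jaw":0},
    {"x":0.4,"y":-16,"z":0,"ax":0,"ay":0,"az":-0.59,"jaw":0},
    {"x":0.6,"y":-19,"z":0,"ax":0,"ay":0,"az":-0.7,"jaw":0},
    {"x":0.6,"y":-22,"z":0,"ax":0,"ay":0,"az":-0.81,"jaw":0},
    {"x":0.6,"y":-24.5,"z":0,"ax":0,"ay":0,"az":-0.91,"jaw":0},
    {"x":0.6,"y":-26,"z":0,"ax":0,"ay":0,"az":-0.97,"jaw":0},
    {"x":0.6,"y":-26.7,"z":0,"ax":0,"ay":0,"az":-0.984,"jaw":0},
    {"x":0.6,"y":-26.7,"z":0,"ax":0,"ay":0,"az":-0.984,"jaw":0},
  ],
)

```text
time_s: 4.37
tool_pos: [0.4505, -0.0128, 0.1781]
eef_rot: [0.864, 0.504, -0.001, -0.001]
wrist_force: [-0.6, -0.3, -4.2]
gripper_width: 0.382
finger_force: 30.0
```

```bash
python3 w.py w3
```

```text
[ 0.4508 -0.0139  0.1784] [ 8.640e-01  5.034e-01 -8.000e-04 -4.000e-04] [ 0.14 -0.32 -4.48]
```

View pics/w3.png

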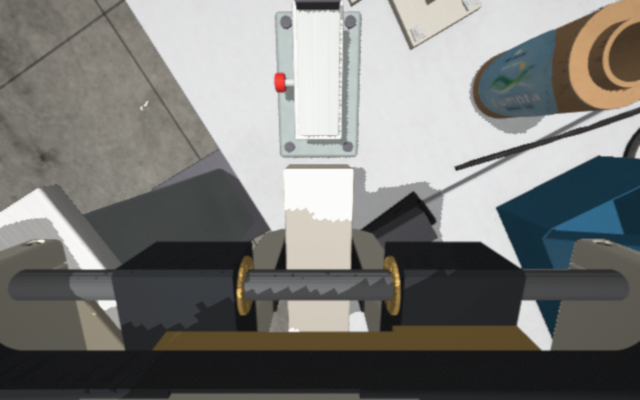

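The wrist view shows the block held square (columns 285–353, front edge near row 167). The slab lies ahead at columns 295–341, with its open end at row 137 and the fence at the top edge. Next I measure the slab edges.

```bash
python3 - <<'E'
from h import *
f=load("w3.npz");P=pts(f);im=f["image"];g=cv2.cvtColor(im,6).astype(int)
zs=P[20:130,305:335,2];print("slab z",np.percentile(zs,[5,50,95]).round(4),"block z",np.median(P[180:205,295:345,2]).round(4))
zt=float(np.median(zs))
def fit(rows,c0,c1,z,name,thr):
    L=[];R=[]
    for v in rows:
        w=np.where((P[v,c0:c1,2]>z-.008)&(P[v,c0:c1,2]<z+.008)&(g[v,c0:c1]>thr))[0]+c0
        if len(w)>10:L.append((w[0]-.5,v));R.append((w[-1]+.5,v))
    l=ray(f,L,z);r=ray(f,R,z)
    lf=[cv2.fitLine((a[:,:2]*1e3).astype(np.float32),cv2.DIST_HUBER,0,.01,.01).ravel() for a in(l,r)]
    for q in lf:
        if q[1]<0:q[:2]*=-1
        print(name,np.degrees(np.arctan2(q[1],q[0])).round(2),q[2:].round(1))
    print(" width",np.linalg.norm(np.median(r-l,0)).round(4),L[0],R[0],L[-1],R[-1])
fit(range(20,130),280,360,zt,"slab",100)
fit(range(172,230),275,365,float(np.median(P[180:205,295:345,2])),"block",80)
for u in(305,318,330):
    print(g[0:20,u].tolist(),P[0:20:3,u,2].round(3).tolist()); print(g[125:172,u].tolist(),P[128:150:2,u,2].round(3).tolist())
for v in(40,100,185): print(g[v,280:300].tolist(),g[v,335:360].tolist())
E
```

```text
slab z [0.0783 0.0794 0.0806] block z 0.1978
slab 60.8 [486.7  90.9]
slab 60.83 [523.3  82.8]
 width 0.0359 (np.float64(295.5), 20) (np.float64(339.5), 20) (np.float64(298.5), 129) (np.float64(338.5), 129)
block 60.82 [449.7  24. ]
block 60.16 [483.6  11.2]
 width 0.0358 (np.float64(283.5), 172) (np.float64(353.5), 172) (np.float64(285.5), 229) (np.float64(351.5), 229)
[102, 86, 61, 44, 40, 36, 38, 39, 43, 79, 135, 180, 227, 237, 238, 238, 238, 239, 239, 239] [0.093, 0.091, 0.086, 0.081, 0.08, 0.08, 0.079]
[244, 244, 244, 243, 243, 244, 244, 243, 244, 238, 204, 223, 245, 235, 198, 194, 198, 199, 202, 203, 203, 203, 202, 204, 203, 202, 202, 203, 199, 189, 169, 150, 163, 208, 221, 222, 222, 222, 212, 164, 137, 136, 139, 176, 240, 251, 252] [0.079, 0.08, 0.079, 0.079, 0.068, 0.067, 0.012, 0.012, 0.012, 0.013, 0.013]
[100, 84, 58, 42, 38, 38, 39, 41, 42, 81, 141, 183, 221, 235, 239, 239, 239, 239, 239, 239] [0.093, 0.09, 0.086, 0.079, 0.08, 0.079, 0.079]
[242, 242, 241, 241, 242, 241, 241, 241, 241, 233, 193, 211, 242, 228, 165, 131, 127, 127, 135, 163, 191, 200, 201, 203, 203, 202, 203,
[... 606 characters left out ...]
.013, 0.013, 0.013]
[201, 200, 199, 200, 199, 199, 199, 201, 203, 203, 203, 199, 195, 214, 241, 248, 244, 239, 239, 239] [237, 237, 236, 228, 207, 199, 208, 195, 144, 125, 125, 126, 126, 128, 135, 153, 176, 193, 196, 195, 196, 194, 189, 174, 157]
[190, 199, 202, 204, 202, 195, 177, 166, 160, 146, 159, 176, 169, 156, 194, 240, 250, 248, 241, 242] [240, 239, 235, 221, 200, 201, 194, 146, 126, 126, 130, 146, 172, 188, 197, 199, 201, 200, 201, 200, 197, 186, 168, 161, 188]
[224, 224, 224, 226, 239, 250, 252, 252, 252, 252, 252, 252, 252, 252, 252, 252, 252, 252, 252, 252] [252, 252, 252, 252, 252, 252, 252, 252, 252, 252, 252, 252, 252, 252, 252, 252, 249, 229, 168, 149, 151, 151, 152, 152, 152]
```

```bash
python3 - <<'E'
from h import *
f=load("w3.npz");P=pts(f)
print(P[160:174,318,2].round(3).tolist())
u=np.array([np.cos(np.radians(60.8)),np.sin(np.radians(60.8))])
for z in(.0795,.081):
    r=ray(f,[(318,9.7),(318,135.5)],z);print(z,(r[:,:2]@u).round(4))
for z in(.1978,.1993):
    r=ray(f,[(319,168)],z);print(z,(r[:,:2]@u).round(4))
print(np.array([.4508,-.0139])@u)
E
```

```text
[-0.001, -0.002, -0.0, -0.001, 0.176, 0.18, 0.186, 0.191, 0.196, 0.198, 0.197, 0.343, 0.199, 0.198]
0.0795 [0.3728 0.2728]
0.081 [0.3723 0.2728]
0.1978 [0.2575]
0.1993 [0.2577]
0.20779351746569036
```

Camera measurements: slab yaw 60.8°, slab length checks at 100 mm, forward move 75 mm, descent about 92 mm. Moving over the open end with margin, then feeling downwards.

Emit:
move_arm(
  deltas=[
    {"x":1.5,"y":0,"z":0,"ax":0,"ay":0,"az":-0.006,"jaw":0},
    {"x":3.5,"y":-0.03,"z":0.5,"ax":0,"ay":0,"az":-0.006,"jaw":0},
    {"x":5.5,"y":-0.03,"z":2,"ax":0,"ay":0,"az":-0.006,"jaw":0},
    {"x":7,"y":-0.03,"z":4,"ax":0,"ay":0,"az":-0.006,"jaw":0},
    {"x":7.5,"y":-0.03,"z":6,"ax":0,"ay":0,"az":-0.006,"jaw":0},
    {"x":7.5,"y":-0.03,"z":7.5,"ax":0,"ay":0,"az":-0.006,"jaw":0},
    {"x":7.5,"y":-0.03,"z":8.3,"ax":0,"ay":0,"az":-0.006,"jaw":0},
    {"x":7.5,"y":-0.03,"z":8.6,"ax":0,"ay":0,"az":-0.006,"jaw":0},
    {"x":7.5,"y":-0.03,"z":8.6,"ax":0,"ay":0,"az":-0.006,"jaw":0},
    {"x":7.5,"y":-0.03,"z":8.6,"ax":0,"ay":0,"az":-0.006,"jaw":0},
    {"x":7.5,"y":-0.03,"z":8.6,"ax":0,"ay":0,"az":-0.006,"jaw":0},
  ],
)

```text
time_s: 5.33
tool_pos: [0.4892, 0.0509, 0.095]
eef_rot: [0.863, 0.506, 0.001, 0.001]
wrist_force: [0.3, 0.2, -4.2]
gripper_width: 0.386
finger_force: 30.0
```

```bash
python3 w.py w4;python3 - <<'E'
import cv2
from workcell import ctrl
from h import *
f=ctrl.grab_frame("side");np.savez("s4.npz",**f)
a=cv2.resize(f["image"][150:230,250:340],None,fx=4,fy=4,interpolation=2)
b=cv2.resize(cv2.imread("pics/w4.png")[:260,220:420],None,fx=2,fy=2)
o=np.zeros((520,780,3),np.uint8);o[:320,:360]=a;o[:520,370:770]=b
cv2.imwrite("pics/c4.png",o)
E
```

```text
[0.4892 0.0511 0.095 ] [8.625e-01 5.060e-01 1.000e-03 6.000e-04] [-0.15 -0.37 -4.83]
```

View pics/c4.png

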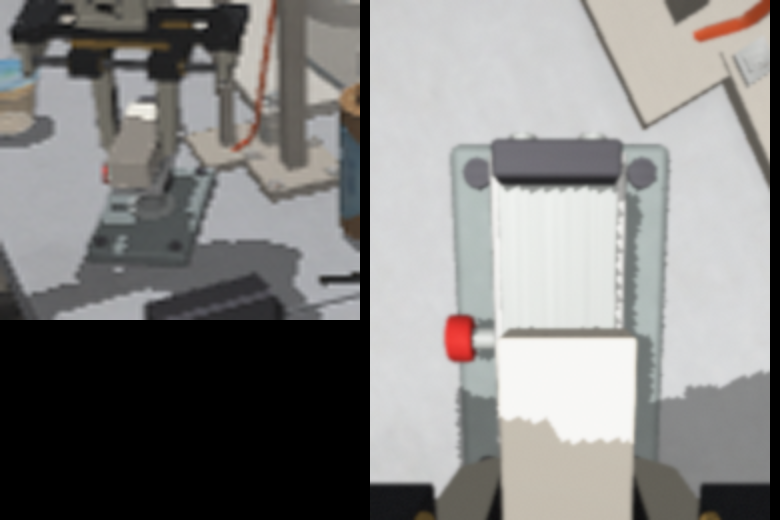

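The side crop shows the block over the slab's open end. In the wrist crop it covers the near part of the slab, with the fence at the top (490–620,160) and the block front at row 335. I'll check the lateral and lengthwise offsets from here.

```bash
cat >fit.py <<'E'
import sys
from h import *
f=load(sys.argv[1]);P=pts(f);g=cv2.cvtColor(f["image"],6).astype(float)
zs,zb=float(sys.argv[2]),float(sys.argv[3]);r0,r1,b0,b1=map(int,sys.argv[4:8])
th=np.radians(60.8);u=np.array([np.cos(th),np.sin(th)]);n=np.array([u[1],-u[0]])
def fit(rows,z,name):
    L=[];R=[]
    for v in rows:
        w=np.where((abs(P[v,270:370,2]-z)<.006))[0]+270
        if len(w)>10:L.append((w[0]-.5,v));R.append((w[-1]+.5,v))
    m=[]
    for e in(L,R):
        q=ray(f,e,z)[:,:2];p=np.polyfit(q@u,q@n,1,w=None);m.append((np.median(q@n)*1e3,np.degrees(p[0])))
    print(name,"edges n mm",np.round(m,2).tolist(),"mid",np.round((m[0][0]+m[1][0])/2,2))
fit(range(r0,r1),zs,"slab");fit(range(b0,b1),zb,"block")
c=318
print([(v,int(g[v,c]),round(float(P[v,c,2]),3)) for v in list(range(r0-12,r0+6))+list(range(b0-14,b0+4))])
E
python3 - <<'E'
from h import *
P=pts(load("w4.npz"));print(np.median(P[100:155,295:330,2]),np.median(P[172:200,295:330,2]))
E
python3 fit.py w4.npz .0795 .115 98 158 175 225
```

```text
0.07938833927168071 0.1147232080137939
slab edges n mm [[380.53, -0.27], [416.3, 0.26]] mid 398.41
block edges n mm [[383.2, 0.15], [418.94, 0.03]] mid 401.07
[(86, 99, 0.26), (87, 85, 0.092), (88, 64, 0.092), (89, 44, 0.089), (90, 37, 0.088), (91, 46, 0.082), (92, 87, 0.079), (93, 143, 0.079), (94, 190, 0.26), (95, 222, 0.08), (96, 232, 0.08), (97, 233, 0.079), (98, 233, 0.08), (99, 233, 0.08), (100, 233, 0.079), (101, 232, 0.08), (102, 233, 0.082), (103, 233, 0.081), (161, 228, 0.078), (162, 228, 0.079), (163, 218, 0.08), (164, 160, 0.095), (165, 127, 0.099), (166, 123, 0.103), (167, 125, 0.108), (168, 160, 0.113), (169, 229, 0.114), (170, 245, 0.114), (171, 247, 0.115), (172, 247, 0.114), (173, 247, 0.113), (174, 247, 0.115), (175, 247, 0.114), (176, 247, 0.115), (177, 247, 0.115), (178, 247, 0.115)]
```

```bash
python3 - <<'E'
from h import *
f=load("w4.npz");u=np.array([np.cos(np.radians(60.8)),np.sin(np.radians(60.8))])
print(ray(f,[(318,92.5)],.0795)[:,:2]@u,ray(f,[(318,168.3)],.1147)[:,:2]@u)
E
```

```text
[0.37286213] [0.33178345]
```

Emit:
move_arm(
  deltas=[
    {"x":0,"y":-0.1,"z":0,"ax":0,"ay":0,"az":0,"jaw":0},
    {"x":0,"y":-0.2,"z":0.1,"ax":0,"ay":0,"az":0,"jaw":0},
    {"x":0,"y":-0.27,"z":0.3,"ax":0,"ay":0,"az":0,"jaw":0},
    {"x":0,"y":-0.27,"z":0.5,"ax":0,"ay":0,"az":0,"jaw":0},
    {"x":0,"y":-0.27,"z":0.6,"ax":0,"ay":0,"az":0,"jaw":0},
    {"x":0,"y":-0.27,"z":0.6,"ax":0,"ay":0,"az":0,"jaw":0},
    {"x":0,"y":-0.27,"z":0.6,"ax":0,"ay":0,"az":0,"jaw":0},
  ],
)

```text
time_s: 6.02
tool_pos: [0.4856, 0.0527, 0.0874]
eef_rot: [0.862, 0.506, -0.0, -0.0]
wrist_force: [-0.3, 0.1, -3.6]
gripper_width: 0.384
finger_force: 30.0
```

```bash
python3 w.py w5; python3 fit.py w5.npz .0795 .109 98 158 175 225; python3 - <<'E'
from workcell import ctrl
import numpy as np
s=ctrl.observe();print(s["tool_pos"],s["eef_rot"])
E
```

```text
[0.4858 0.0527 0.0876] [ 8.623e-01  5.063e-01 -1.000e-04 -0.000e+00] [-0.43  0.67 -3.48]
slab edges n mm [[380.44, -0.22], [416.28, -0.21]] mid 398.36
block edges n mm [[379.45, -0.03], [414.8, -0.05]] mid 397.12
[(86, 50, 0.092), (87, 38, 0.089), (88, 38, 0.084), (89, 57, 0.082), (90, 103, 0.08), (91, 150, 0.079), (92, 193, 0.079), (93, 224, 0.08), (94, 233, 0.079), (95, 235, 0.078), (96, 235, 0.08), (97, 235, 0.078), (98, 235, 0.08), (99, 235, 0.08), (100, 235, 0.08), (101, 235, 0.079), (102, 235, 0.079), (103, 234, 0.08), (161, 229, 0.08), (162, 229, 0.079), (163, 218, 0.079), (164, 160, 0.086), (165, 126, 0.091), (166, 122, 0.096), (167, 125, 0.102), (168, 161, 0.104), (169, 228, 0.107), (170, 244, 0.107), (171, 246, 0.107), (172, 246, 0.107), (173, 246, 0.108), (174, 247, 0.107), (175, 246, 0.107), (176, 246, 0.108), (177, 246, 0.108), (178, 246, 0.107)]
[0.48576011 0.05271712 0.08757423] [ 8.62349326e-01  5.06313771e-01 -6.45277731e-05 -3.06949156e-05]
```

Emit:
move_arm(
  deltas=[
    {"x":0,"y":0.1,"z":0,"ax":0,"ay":0,"az":0,"jaw":0},
    {"x":0,"y":0.1,"z":0.0,"ax":0,"ay":0,"az":0,"jaw":0},
    {"x":0,"y":0.1,"z":0,"ax":0,"ay":0,"az":0,"jaw":0},
    {"x":0,"y":0.1,"z":0,"ax":0,"ay":0,"az":0,"jaw":0},
    {"x":0,"y":0.1,"z":0,"ax":0,"ay":0,"az":0,"jaw":0},
  ],
)

```text
time_s: 6.48
tool_pos: [0.4867, 0.0522, 0.0877]
eef_rot: [0.862, 0.506, 0.0, 0.0]
wrist_force: [0.4, 0.0, -3.7]
gripper_width: 0.383
finger_force: 30.0
```

```bash
python3 w.py w6; python3 fit.py w6.npz .0795 .108 98 158 175 225|head -2
```

```text
[0.4867 0.0522 0.0877] [0.8624 0.5063 0.     0.    ] [ 0.51 -0.01 -4.3 ]
slab edges n mm [[380.44, -0.11], [416.3, -0.14]] mid 398.37
block edges n mm [[380.46, -0.07], [416.12, -0.04]] mid 398.29
```

Lateral error is now about 0.1 mm and yaw matches. Feeling downwards.

Emit:
move_arm(
  deltas=[
    {"x":0,"y":0,"z":0.05,"ax":0,"ay":0,"az":0,"jaw":0},
    {"x":0,"y":0,"z":0.1,"ax":0,"ay":0,"az":0,"jaw":0},
    {"x":0,"y":0,"z":0.15,"ax":0,"ay":0,"az":0,"jaw":0},
    {"x":0,"y":0,"z":0.15,"ax":0,"ay":0,"az":0,"jaw":0},
    {"x":0,"y":0,"z":0.15,"ax":0,"ay":0,"az":0,"jaw":0},
  ],
)

```text
time_s: 6.95
tool_pos: [0.4866, 0.0522, 0.0861]
eef_rot: [0.862, 0.506, -0.0, -0.0]
wrist_force: [-0.2, 0.4, -3.9]
gripper_width: 0.388
finger_force: 30.0
```

Emit:
move_arm(
  deltas=[
    {"x":0,"y":0,"z":0.03,"ax":0,"ay":0,"az":0,"jaw":0},
    {"x":0,"y":0,"z":0.05,"ax":0,"ay":0,"az":0,"jaw":0},
    {"x":0,"y":0,"z":0.05,"ax":0,"ay":0,"az":0,"jaw":0},
  ],
)

```text
time_s: 7.2
tool_pos: [0.4867, 0.0522, 0.0857]
eef_rot: [0.862, 0.506, 0.0, 0.0]
wrist_force: [-0.2, -0.0, -5.0]
gripper_width: 0.388
finger_force: 30.0
```

Emit:
move_arm(
  deltas=[
    {"x":0,"y":0,"z":0.03,"ax":0,"ay":0,"az":0,"jaw":0},
    {"x":0,"y":0,"z":0.05,"ax":0,"ay":0,"az":0,"jaw":0},
    {"x":0,"y":0,"z":0.05,"ax":0,"ay":0,"az":0,"jaw":0},
  ],
)

```text
time_s: 7.45
tool_pos: [0.4867, 0.0522, 0.0856]
eef_rot: [0.862, 0.506, 0.0, 0.0]
wrist_force: [-3.3, -0.7, 3.5]
gripper_width: 0.386
finger_force: 30.0
```

Contact at TCP z about 0.0856, so the slab face is near 0.081. Pressing up to about 15 N.

Emit:
move_arm(
  deltas=[
    {"x":0,"y":0,"z":0.02,"ax":0,"ay":0,"az":0,"jaw":0},
    {"x":0,"y":0,"z":0.04,"ax":0,"ay":0,"az":0,"jaw":0},
    {"x":0,"y":0,"z":0.04,"ax":0,"ay":0,"az":0,"jaw":0},
  ],
)

```text
time_s: 7.7
tool_pos: [0.4867, 0.0522, 0.0856]
eef_rot: [0.862, 0.506, 0.0, 0.0]
wrist_force: [-5.8, 0.1, 7.4]
gripper_width: 0.382
finger_force: 30.0
```

```bash
python3 w.py w7; python3 fit.py w7.npz .0795 .106 98 158 175 225|head -2; python3 - <<'E'
from workcell import ctrl
s=ctrl.observe();print(s["tool_pos"],s["eef_rot"],s["wrist_force"],s["ft_torque"])
E
```

```text
[0.4867 0.0522 0.0856] [ 0.8623  0.5063 -0.      0.    ] [-5.47 -0.49  7.34]
slab edges n mm [[380.51, -0.2], [416.2, -0.13]] mid 398.36
block edges n mm [[380.49, 0.05], [416.11, -0.06]] mid 398.3
[0.48672539 0.05221285 0.08557603] [ 8.62339088e-01  5.06331211e-01 -7.27062924e-06  4.30969603e-05] [-5.46932108 -0.48644524  7.3376504 ] [0.01400456 1.12649127 0.02792306]
```

Emit:
move_arm(
  deltas=[
    {"x":0,"y":-0.02,"z":0.03,"ax":0,"ay":0,"az":0,"jaw":0},
    {"x":0,"y":-0.04,"z":0.04,"ax":0,"ay":0,"az":0,"jaw":0},
    {"x":0.05,"y":-0.04,"z":0.04,"ax":0,"ay":0,"az":0,"jaw":0},
    {"x":0.12,"y":-0.04,"z":0.04,"ax":0,"ay":0,"az":0,"jaw":0},
    {"x":0.2,"y":-0.04,"z":0.04,"ax":0,"ay":0,"az":0,"jaw":0},
    {"x":0.3,"y":-0.04,"z":0.04,"ax":0,"ay":0,"az":0,"jaw":0},
    {"x":0.4,"y":-0.04,"z":0.04,"ax":0,"ay":0,"az":0,"jaw":0},
  ],
)

```text
time_s: 8.33
tool_pos: [0.4889, 0.0546, 0.0856]
eef_rot: [0.862, 0.506, -0.0, 0.001]
wrist_force: [-5.0, -7.4, 9.6]
gripper_width: 0.382
finger_force: 30.0
```

```bash
python3 w.py w8; python3 fit.py w8.npz .0795 .106 90 150 175 225|head -2
```

```text
[0.4891 0.0547 0.0856] [8.624e-01 5.062e-01 1.000e-04 1.300e-03] [-4.5  -7.05  9.  ]
slab edges n mm [[380.42, 0.01], [416.26, -0.02]] mid 398.34
block edges n mm [[381.22, 0.04], [416.84, -0.25]] mid 399.03
```

Emit:
move_arm(
  deltas=[
    {"x":0.1,"y":-0.03,"z":0.02,"ax":0,"ay":0,"az":0,"jaw":0},
    {"x":0.2,"y":-0.06,"z":0.02,"ax":0,"ay":0,"az":0,"jaw":0},
    {"x":0.3,"y":-0.08,"z":0.02,"ax":0,"ay":0,"az":0,"jaw":0},
    {"x":0.4,"y":-0.08,"z":0.02,"ax":0,"ay":0,"az":0,"jaw":0},
    {"x":0.5,"y":-0.08,"z":0.02,"ax":0,"ay":0,"az":0,"jaw":0},
    {"x":0.6,"y":-0.08,"z":0.02,"ax":0,"ay":0,"az":0,"jaw":0},
    {"x":0.7,"y":-0.08,"z":0.02,"ax":0,"ay":0,"az":0,"jaw":0},
    {"x":0.8,"y":-0.08,"z":0.02,"ax":0,"ay":0,"az":0,"jaw":0},
  ],
)

```text
time_s: 9.05
tool_pos: [0.4925, 0.0618, 0.0856]
eef_rot: [0.862, 0.506, 0.0, 0.002]
wrist_force: [-4.3, -9.0, 9.8]
gripper_width: 0.386
finger_force: 30.0
```

```bash
python3 w.py w9; python3 fit.py w9.npz .0795 .106 85 145 175 225|head -2
```

```text
[0.4926 0.062  0.0857] [8.624e-01 5.062e-01 3.000e-04 1.600e-03] [-4.3  -8.21  8.42]
slab edges n mm [[380.41, -0.74], [416.25, -1.82]] mid 398.33
block edges n mm [[380.81, -0.1], [416.43, -0.24]] mid 398.62
```

Emit:
move_arm(
  deltas=[
    {"x":0.1,"y":-0.03,"z":0.02,"ax":0,"ay":0,"az":0,"jaw":0},
    {"x":0.2,"y":-0.04,"z":0.02,"ax":0,"ay":0,"az":0,"jaw":0},
    {"x":0.3,"y":-0.04,"z":0.02,"ax":0,"ay":0,"az":0,"jaw":0},
    {"x":0.4,"y":-0.04,"z":0.02,"ax":0,"ay":0,"az":0,"jaw":0},
    {"x":0.5,"y":-0.04,"z":0.02,"ax":0,"ay":0,"az":0,"jaw":0},
    {"x":0.6,"y":-0.04,"z":0.02,"ax":0,"ay":0,"az":0,"jaw":0},
    {"x":0.7,"y":-0.04,"z":0.02,"ax":0,"ay":0,"az":0,"jaw":0},
    {"x":0.8,"y":-0.04,"z":0.02,"ax":0,"ay":0,"az":0,"jaw":0},
    {"x":0.9,"y":-0.04,"z":0.02,"ax":0,"ay":0,"az":0,"jaw":0},
    {"x":1.0,"y":-0.04,"z":0.02,"ax":0,"ay":0,"az":0,"jaw":0},
  ],
)

```text
time_s: 9.93
tool_pos: [0.4971, 0.0706, 0.0856]
eef_rot: [0.862, 0.506, 0.0, 0.002]
wrist_force: [-4.7, -9.6, 11.1]
gripper_width: 0.385
finger_force: 30.0
```

```bash
python3 w.py w10; python3 fit.py w10.npz .0795 .106 85 135 175 225
```

```text
[0.4972 0.0708 0.0856] [8.624e-01 5.062e-01 3.000e-04 1.700e-03] [-4.8  -8.81 10.24]
slab edges n mm [[380.49, 7.72], [416.07, -7.86]] mid 398.28
block edges n mm [[380.56, -0.03], [416.18, -0.24]] mid 398.37
[(73, 210, -0.002), (74, 209, -0.002), (75, 211, -0.002), (76, 211, -0.001), (77, 210, -0.002), (78, 210, -0.001), (79, 210, -0.0), (80, 210, -0.002), (81, 209, -0.001), (82, 210, -0.0), (83, 209, -0.001), (84, 209, -0.001), (85, 209, -0.0), (86, 210, -0.002), (87, 209, -0.003), (88, 209, -0.001), (89, 211, -0.002), (90, 210, -0.0), (161, 229, 0.08), (162, 229, 0.08), (163, 218, 0.079), (164, 160, 0.083), (165, 126, 0.087), (166, 121, 0.093), (167, 124, 0.098), (168, 154, 0.104), (169, 219, 0.105), (170, 241, 0.106), (171, 245, 0.104), (172, 246, 0.105), (173, 246, 0.104), (174, 246, 0.105), (175, 246, 0.106), (176, 246, 0.106), (177, 246, 0.106), (178, 246, 0.105)]
```

Emit:
move_arm(
  deltas=[
    {"x":0.1,"y":-0.01,"z":0.01,"ax":0,"ay":0,"az":0,"jaw":0},
    {"x":0.2,"y":-0.01,"z":0.01,"ax":0,"ay":0,"az":0,"jaw":0},
    {"x":0.3,"y":-0.01,"z":0.01,"ax":0,"ay":0,"az":0,"jaw":0},
    {"x":0.4,"y":-0.01,"z":0.01,"ax":0,"ay":0,"az":0,"jaw":0},
    {"x":0.5,"y":-0.01,"z":0.01,"ax":0,"ay":0,"az":0,"jaw":0},
    {"x":0.6,"y":-0.01,"z":0.01,"ax":0,"ay":0,"az":0,"jaw":0},
    {"x":0.7,"y":-0.01,"z":0.01,"ax":0,"ay":0,"az":0,"jaw":0},
    {"x":0.8,"y":-0.01,"z":0.01,"ax":0,"ay":0,"az":0,"jaw":0},
    {"x":0.9,"y":-0.01,"z":0.01,"ax":0,"ay":0,"az":0,"jaw":0},
    {"x":1.0,"y":-0.01,"z":0.01,"ax":0,"ay":0,"az":0,"jaw":0},
    {"x":1.1,"y":-0.01,"z":0.01,"ax":0,"ay":0,"az":0,"jaw":0},
    {"x":1.2,"y":-0.01,"z":0.01,"ax":0,"ay":0,"az":0,"jaw":0},
  ],
)

```text
time_s: 10.98
tool_pos: [0.5029, 0.081, 0.0857]
eef_rot: [0.862, 0.506, 0.0, 0.002]
wrist_force: [-5.2, -10.3, 11.9]
gripper_width: 0.386
finger_force: 30.0
```

```bash
python3 w.py w11; python3 fit.py w11.npz .0795 .106 152 160 175 225
```

```text
[0.503  0.0812 0.0856] [8.624e-01 5.062e-01 3.000e-04 1.800e-03] [-4.62 -8.39 11.27]
slab edges n mm [[380.71, 1.37], [416.41, -1.54]] mid 398.56
block edges n mm [[380.52, -0.09], [416.14, -0.24]] mid 398.33
[(140, 110, 0.093), (141, 110, 0.093), (142, 110, 0.093), (143, 108, 0.093), (144, 109, 0.093), (145, 108, 0.093), (146, 108, 0.092), (147, 107, 0.093), (148, 100, 0.093), (149, 94, 0.094), (150, 127, 0.08), (151, 188, 0.079), (152, 214, 0.079), (153, 227, 0.079), (154, 231, 0.079), (155, 231, 0.078), (156, 231, 0.079), (157, 231, 0.079), (161, 231, 0.079), (162, 230, 0.079), (163, 220, 0.08), (164, 161, 0.082), (165, 125, 0.088), (166, 123, 0.092), (167, 125, 0.098), (168, 154, 0.103), (169, 219, 0.105), (170, 242, 0.105), (171, 246, 0.106), (172, 246, 0.105), (173, 246, 0.105), (174, 246, 0.105), (175, 246, 0.106), (176, 246, 0.105), (177, 246, 0.106), (178, 246, 0.105)]
```

About 6–7 mm remain, and it is flush. Approaching the fence more slowly.

Emit:
move_arm(
  deltas=[
    {"x":0.07,"y":0,"z":0,"ax":0,"ay":0,"az":0,"jaw":0},
    {"x":0.14,"y":0,"z":0,"ax":0,"ay":0,"az":0,"jaw":0},
    {"x":0.21,"y":0,"z":0,"ax":0,"ay":0,"az":0,"jaw":0},
    {"x":0.28,"y":0,"z":0,"ax":0,"ay":0,"az":0,"jaw":0},
    {"x":0.35,"y":0,"z":0,"ax":0,"ay":0,"az":0,"jaw":0},
    {"x":0.41,"y":0,"z":0,"ax":0,"ay":0,"az":0,"jaw":0},
    {"x":0.47,"y":0,"z":0,"ax":0,"ay":0,"az":0,"jaw":0},
    {"x":0.53,"y":0,"z":0,"ax":0,"ay":0,"az":0,"jaw":0},
    {"x":0.58,"y":0,"z":0,"ax":0,"ay":0,"az":0,"jaw":0},
  ],
)

```text
time_s: 11.78
tool_pos: [0.5057, 0.0861, 0.0856]
eef_rot: [0.862, 0.506, 0.0, 0.002]
wrist_force: [-4.5, -8.8, 11.5]
gripper_width: 0.388
finger_force: 30.0
```

Emit:
move_arm(
  deltas=[
    {"x":0.04,"y":0,"z":0,"ax":0,"ay":0,"az":0,"jaw":0},
    {"x":0.08,"y":0,"z":0,"ax":0,"ay":0,"az":0,"jaw":0},
    {"x":0.1,"y":0,"z":0,"ax":0,"ay":0,"az":0,"jaw":0},
  ],
)

```text
time_s: 12.03
tool_pos: [0.5062, 0.087, 0.0856]
eef_rot: [0.862, 0.506, 0.0, 0.002]
wrist_force: [-5.3, -8.7, 11.5]
gripper_width: 0.383
finger_force: 30.0
```

Emit:
move_arm(
  deltas=[
    {"x":0.04,"y":0,"z":0,"ax":0,"ay":0,"az":0,"jaw":0},
    {"x":0.07,"y":0,"z":0,"ax":0,"ay":0,"az":0,"jaw":0},
    {"x":0.07,"y":0,"z":0,"ax":0,"ay":0,"az":0,"jaw":0},
  ],
)

```text
time_s: 12.28
tool_pos: [0.5066, 0.0876, 0.0857]
eef_rot: [0.862, 0.506, 0.0, 0.002]
wrist_force: [-5.3, -9.5, 11.7]
gripper_width: 0.385
finger_force: 30.0
```

```bash
python3 w.py w12; python3 fit.py w12.npz .0795 .106 160 166 175 225
```

```text
[0.5066 0.0876 0.0857] [8.624e-01 5.062e-01 3.000e-04 1.800e-03] [-3.93 -9.43 11.71]
slab edges n mm [[380.57, 29.32], [416.53, 32.09]] mid 398.55
block edges n mm [[380.5, -0.09], [416.14, -0.13]] mid 398.32
[(148, 106, 0.093), (149, 112, 0.093), (150, 112, 0.094), (151, 111, 0.092), (152, 110, 0.094), (153, 110, 0.093), (154, 109, 0.094), (155, 108, 0.093), (156, 108, 0.094), (157, 109, 0.093), (158, 107, 0.094), (159, 107, 0.095), (160, 107, 0.094), (161, 105, 0.094), (162, 97, 0.093), (163, 90, 0.093), (164, 97, 0.083), (165, 114, 0.089), (161, 105, 0.094), (162, 97, 0.093), (163, 90, 0.093), (164, 97, 0.083), (165, 114, 0.089), (166, 121, 0.093), (167, 122, 0.099), (168, 155, 0.103), (169, 220, 0.106), (170, 243, 0.106), (171, 246, 0.106), (172, 246, 0.106), (173, 247, 0.105), (174, 246, 0.105), (175, 247, 0.106), (176, 247, 0.104), (177, 247, 0.105), (178, 247, 0.105)]fit.py:13: RankWarning: Polyfit may be poorly conditioned
  q=ray(f,e,z)[:,:2];p=np.polyfit(q@u,q@n,1,w=None);m.append((np.median(q@n)*1e3,np.degrees(p[0])))
fit.py:13: RankWarning: Polyfit may be poorly conditioned
  q=ray(f,e,z)[:,:2];p=np.polyfit(q@u,q@n,1,w=None);m.append((np.median(q@n)*1e3,np.degrees(p[0])))
```

Emit:
move_arm(
  deltas=[
    {"x":0.04,"y":0,"z":0,"ax":0,"ay":0,"az":0,"jaw":0},
    {"x":0.08,"y":0,"z":0,"ax":0,"ay":0,"az":0,"jaw":0},
    {"x":0.08,"y":0,"z":0,"ax":0,"ay":0,"az":0,"jaw":0},
  ],
)

```text
time_s: 12.58
tool_pos: [0.507, 0.0883, 0.0856]
eef_rot: [0.862, 0.506, 0.0, 0.002]
wrist_force: [-4.3, -8.9, 11.1]
gripper_width: 0.388
finger_force: 30.0
```

Emit:
move_arm(
  deltas=[
    {"x":0.03,"y":0,"z":0,"ax":0,"ay":0,"az":0,"jaw":0},
    {"x":0.05,"y":0,"z":0,"ax":0,"ay":0,"az":0,"jaw":0},
    {"x":0.05,"y":0,"z":0,"ax":0,"ay":0,"az":0,"jaw":0},
  ],
)

```text
time_s: 12.83
tool_pos: [0.5071, 0.0886, 0.0857]
eef_rot: [0.862, 0.506, 0.0, 0.002]
wrist_force: [-4.3, -10.7, 12.2]
gripper_width: 0.389
finger_force: 30.0
```

Emit:
move_arm(
  deltas=[
    {"x":0.04,"y":0,"z":0,"ax":0,"ay":0,"az":0,"jaw":0},
    {"x":0.08,"y":0,"z":0,"ax":0,"ay":0,"az":0,"jaw":0},
    {"x":0.08,"y":0,"z":0,"ax":0,"ay":0,"az":0,"jaw":0},
  ],
)

```text
time_s: 13.08
tool_pos: [0.5071, 0.0886, 0.0856]
eef_rot: [0.862, 0.506, -0.001, 0.002]
wrist_force: [-8.2, -13.2, 14.4]
gripper_width: 0.382
finger_force: 30.0
```

Butted: advance has stopped and the forward force has risen to about 15 N. Pressing home, then easing off and checking.

Emit:
move_arm(
  deltas=[
    {"x":0.03,"y":0,"z":0.01,"ax":0,"ay":0,"az":0,"jaw":0},
    {"x":0.06,"y":0,"z":0.02,"ax":0,"ay":0,"az":0,"jaw":0},
    {"x":0.06,"y":0,"z":0.02,"ax":0,"ay":0,"az":0,"jaw":0},
    {"x":0.06,"y":0,"z":0.02,"ax":0,"ay":0,"az":0,"jaw":0},
    {"x":0.06,"y":0,"z":0.02,"ax":0,"ay":0,"az":0,"jaw":0},
    {"x":0.06,"y":0,"z":0.02,"ax":0,"ay":0,"az":0,"jaw":0},
  ],
)

```text
time_s: 13.58
tool_pos: [0.5072, 0.0886, 0.0856]
eef_rot: [0.863, 0.506, -0.001, 0.002]
wrist_force: [-11.1, -16.0, 18.6]
gripper_width: 0.384
finger_force: 30.0
```

```bash
python3 w.py w13; python3 fit.py w13.npz .0795 .106 160 166 175 225 2>&1|grep block; python3 - <<'E'
from workcell import ctrl
s=ctrl.observe();print(s["wrist_force"],s["ft_torque"],s["eef_rot"])
E
```

```text
[0.5071 0.0886 0.0856] [ 0.8625  0.506  -0.0011  0.0023] [-10.94 -15.8   18.11]
    fit(range(r0,r1),zs,"slab");fit(range(b0,b1),zb,"block")
[-10.93920622 -15.80108687  18.11123776] [-2.54929651  1.89059031  0.16232488] [ 0.86250687  0.50603922 -0.00106047  0.00225454]
```

Emit:
move_arm(
  deltas=[
    {"x":-0.05,"y":0,"z":-0.04,"ax":0,"ay":0,"az":0,"jaw":0},
    {"x":-0.12,"y":0,"z":-0.08,"ax":0,"ay":0,"az":0,"jaw":0},
    {"x":-0.15,"y":0,"z":-0.1,"ax":0,"ay":0,"az":0,"jaw":0},
    {"x":-0.15,"y":0,"z":-0.1,"ax":0,"ay":0,"az":0,"jaw":0},
  ],
)

```text
time_s: 13.97
tool_pos: [0.507, 0.0886, 0.0856]
eef_rot: [0.862, 0.506, 0.0, 0.002]
wrist_force: [-1.2, -9.1, 5.3]
gripper_width: 0.387
finger_force: 30.0
```

```bash
python3 w.py w14; python3 fit.py w14.npz .0795 .106 152 158 175 225 2>&1|grep edges
```

```text
[0.507  0.0886 0.0857] [8.625e-01 5.060e-01 2.000e-04 1.700e-03] [-1.82 -8.88  4.82]
```

Emit:
move_arm(
  deltas=[
    {"x":0,"y":0.03,"z":0,"ax":0,"ay":0,"az":0,"jaw":0},
    {"x":0,"y":0.03,"z":0,"ax":0,"ay":0,"az":0,"jaw":70},
    {"x":0,"y":0.03,"z":0,"ax":0,"ay":0,"az":0,"jaw":80},
    {"x":0,"y":0.03,"z":0,"ax":0,"ay":0,"az":0,"jaw":80},
    {"x":0,"y":0.03,"z":0,"ax":0,"ay":0,"az":0,"jaw":80},
    {"x":0,"y":0.03,"z":0,"ax":0,"ay":0,"az":0,"jaw":80},
  ],
)

```text
time_s: 14.52
tool_pos: [0.5063, 0.0904, 0.0846]
eef_rot: [0.862, 0.506, 0.0, -0.0]
wrist_force: [0.7, -1.3, 0.7]
gripper_width: 0.697
finger_force: 0.0
```

```bash
python3 w.py w15; python3 - <<'E'
from h import *
f=load("w15.npz");P=pts(f);u=np.array([.48786,.87292]);n=np.array([u[1],-u[0]])
z=np.median(P[175:220,300:340,2]);print("z",z)
m=(abs(P[...,2]-z)<.005)
m[:, :270]=0;m[:,370:]=0;m[:160]=0;m[250:]=0
L=[];R=[]
for v in range(175,225):
    w=np.where(m[v])[0];L.append((w[0]-.5,v));R.append((w[-1]+.5,v))
for e in(L,R):
    q=ray(f,e,z)[:,:2];print(np.median(q@n)*1e3,np.degrees(np.polyfit(q@u,q@n,1)[0]))
g=cv2.cvtColor(f["image"],6);print(g[156:176,318].tolist(),P[156:176,318,2].round(3).tolist())
E
```

```text
[0.5063 0.0904 0.0846] [ 8.623e-01  5.064e-01  1.000e-04 -0.000e+00] [-0.11 -0.72 -0.85]
z 0.1053588928471082
380.5003284641177 -0.2660450659651921
416.3311685520433 -0.15833584508827794
[107, 107, 106, 106, 106, 106, 105, 104, 103, 104, 100, 89, 90, 112, 123, 163, 229, 242, 244, 244] [0.094, 0.094, 0.092, 0.094, 0.092, 0.093, 0.093, 0.094, 0.093, 0.093, 0.093, 0.094, 0.092, 0.096, 0.101, 0.105, 0.105, 0.105, 0.107, 0.106]
```

Block released: mid 398.4 against the slab's 398.35, so flush, and tight to the fence. Retreating straight up, then a final look.

Emit:
move_arm(
  deltas=[
    {"x":0,"y":0,"z":-0.5,"ax":0,"ay":0,"az":0,"jaw":100},
    {"x":0,"y":0,"z":-1.5,"ax":0,"ay":0,"az":0,"jaw":100},
    {"x":0,"y":0,"z":-3,"ax":0,"ay":0,"az":0,"jaw":100},
    {"x":0,"y":0,"z":-5,"ax":0,"ay":0,"az":0,"jaw":100},
    {"x":0,"y":0,"z":-7,"ax":0,"ay":0,"az":0,"jaw":100},
    {"x":0,"y":0,"z":-9,"ax":0,"ay":0,"az":0,"jaw":100},
    {"x":-2,"y":0,"z":-11,"ax":0,"ay":0,"az":0,"jaw":100},
    {"x":-4,"y":0,"z":-12,"ax":0,"ay":0,"az":0,"jaw":100},
    {"x":-4,"y":0,"z":-12,"ax":0,"ay":0,"az":0,"jaw":100},
    {"x":-4,"y":0,"z":-12,"ax":0,"ay":0,"az":0,"jaw":100},
  ],
)

```text
time_s: 15.4
tool_pos: [0.4875, 0.0549, 0.2065]
eef_rot: [0.863, 0.506, 0.001, 0.001]
wrist_force: [-0.5, 0.4, -0.1]
gripper_width: 0.998
finger_force: 0.0
```

```bash
python3 w.py w16; python3 - <<'E'
from workcell import ctrl
from h import *
f=ctrl.grab_frame("side");o=np.zeros((540,800,3),np.uint8)
o[:480,:400]=cv2.resize(f["image"][130:250,250:350],None,fx=4,fy=4)
o[:520,400:800]=cv2.resize(cv2.imread("pics/w16.png")[:260,220:420],None,fx=2,fy=2)
cv2.imwrite("pics/c16.png",o)
E
```

```text
[0.4871 0.0553 0.2054] [8.626e-01 5.059e-01 7.000e-04 2.000e-04] [-0.08  0.75  0.36]
```

View pics/c16.png

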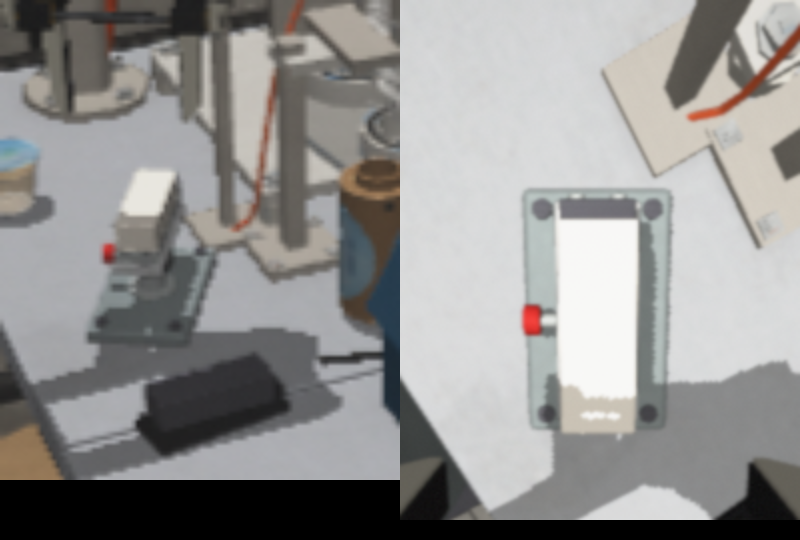

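The white block lies flat on the slab, flush and against the fence (wrist crop: block 557–637 × 218–432, fence at row 208). The grey block and film roll are where they were. Handing in.

```bash
python3 -c "
from workcell import ctrl
print(ctrl.finish_job())"
```

```text
the job is handed in; nothing more can be done
None
```

The white gauge block lies flat on the slab, butted against the fence with its long sides flush by camera to about 0.1 mm; it slid under roughly 13–16 N, was pressed home at about 22 N, then released, and the job was handed in at about 15.5 s.

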